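# Build a level display plinth from two wood offcuts

### The arm

A 6-joint arm with a two-finger parallel gripper is mounted at the origin on the work surface. World frame = base frame: x ahead of the robot, y to its left, z up, the work surface at z = 0. Lengths are in m, angles in rad, forces in N, time in s.
With the tool pointing down it reaches from about 0.325 to 0.775 m from the base axis. Payload 5.5 kg.
Tool frame: the origin (TCP) lies at the very end of the fingers, on their centre line; the grasp point (between the pads) lies 19 mm behind it; z points along the fingers, y is the line along which they close (so a half turn about z gives the same grasp; the last joint's range is limited). The gripper opens to 85 mm and grips with 20 to 120 N. Pads are 22 mm wide; open, the fingers measure 114 mm over their backs; the gripper's body (76 mm by 85 mm) begins 54 mm behind the grasp point. The pads swing forward as they close: fully open they stand 13 mm farther back than shut.
Start: joints at [1.22, 0.091, 1.231, -0, 1.82, -0.057], TCP at [0.174, 0.574, 0.231] pointing down, gripper open.
Joint ranges: [-2.87, 2.87], [-0.86, 2.18], [0.17, 2.46], [-1.51, 4.65], [0.06, 2.69], [-2.65, 2.65]. Speed limits (rad/s): [2.57, 2.57, 3.01, 3.14, 3.14, 3.14].

### API

Orientations are given as a unit quaternion [x, y, z, w].
In Python, from rig import r, imaging, planner gives the robot as it stands (r), with the cameras (imaging) and the kinematics (planner). Calls block until the motion is done:
- r.goto(position, orientation): joint-space move of the TCP to a pose.
- r.line_to(position, rotation=None, rate=0.15, until_force=None): straight line of the TCP; rotation=None keeps the orientation; rate is the mean speed in m/s. With until_force (N) it stops when the force on the tool has changed by that much, and returns True; else False.
- r.movej(angles): joint-space move.
- r.open_gripper() and r.clamp(grip_force=None): open the fingers fully, or close them until they stop; grip_force is the grip in N (None keeps the last).
- r.sleep(seconds).
- planner.ik(position, orientation): joint angles nearest the present ones, or None.
- r.read_state(): the state.
- imaging.get_image(name): name is "scene" or "top"; returns the picture (384x512x3 uint8, red, green, blue); there is no depth.
- imaging.camera_info(name): a dict with "camera_matrix" (3x3 intrinsics, pixels), "T" (4x4, takes a point from camera to world coordinates). Camera axes: x right, y down, z forward; pixel columns grow to the right and rows downward; lengths in m; the calibration is good to about 2 mm. A picture is of the moment at which its call begins. camera_info takes no time and is no camera call.
A pose or a line that the arm cannot do raises r.MotionError and nothing moves.
- r.job_done(): hands the job in; it is judged then, once.
The state is a dict: "t": time; "qpos": joint angles; "qvel": joint speeds; "tau": joint torques, N m; "eef_pos": TCP position; "tcp_rot": TCP orientation; "wrist_force": force on the tool from outside, world axes, zero at the start; "ft_torque": the same for the moment, N m; "finger_gap": finger opening in m; "grip_force": force on a finger pad.
Only numpy, scipy, OpenCV 4.12 (cv2) and the standard library are available. Lean on these libraries where they do the work, as an engineer would, in place of code of your own. Each camera call takes 0.05 s, during which the arm holds its last target. There are 200 camera calls.

### The job

Build a little display plinth on the glass shelf: lift the wooden wedge that is standing on its thick end on the counter, lay it on the counter on its broad square-cut face and let go to see that it sits without rocking, then take it again and set it gently in the middle of the sloping foot block on the shelf, turned so that the two slopes cancel and its top comes level. Then stand the loose tin upright in the middle of that top and let go. Do not bang on the glass, do not shift the foot block, and leave everything else where it is.

Things in the scene. Friction and masses are not known exactly. Their poses are not given: they have to be found in the camera images.
- wedge: Wooden wedge, 0.18 kg, first standing on its thick end, 84 mm tall. Origin: middle of the thick end (its underside then); z points to the thin end. Flat parallel end faces at x = -28 and +28 mm are the ones to grip. Broad square-cut face (sole): plane y = -23 mm. Centre of mass near (0, -3, 39) mm. Lying on its sole, y points up.
- wedge_sole (a point): Centre of the wedge's sole (84 x 56 mm, at right angles to the thick end), at (0, -23, 42) mm in the wedge's frame (same axes)
- wedge_top (a point): Centre of the wedge's top face, across from the sole, at (0, +15.6, 42) mm in the wedge's frame (same axes). The top slopes 10 degrees to the sole: the wedge is 46 mm thick at the thick end (y = +23 mm), 31 mm at the thin end (y = +8 mm). Bevels: the thick end's edge next to the top (6 mm), two corners of the thin end (7 and 12 mm).
- footblock: Irregular six-sided wooden foot block, about 100 x 84 mm in plan, 0.32 kg, loose on the glass shelf. Origin: centre of its underside, z up. Its flat top slopes 10 degrees, rising towards its own +x: 31 mm high at the -x end, 49 mm at the +x end. The wedge's thin end belongs over the high (+x) end.
- foot_top (a point): centre of the foot block's sloping top, 40 mm above its origin (axes of the foot block, not of the slope)
- tin: Loose closed round metal tin, 48 mm diameter (49 at the lid), 50 mm tall, 0.12 kg, upright on the counter. Origin: centre of its underside, z up. Three like it are in the show box and stay there.
- shelf: Fixed tempered-glass shelf, 160 (x) x 520 (y) mm, on two narrow steel brackets on the counter; glass top 66 mm above the counter. Origin: on the counter below its centre. The show box and the foot block stand on it, one on each half, either way round.
- showbox: Clear acrylic show box with a sliding front and three tins inside, 80 (x) x 220 (y) x 85 mm, fixed on the shelf; origin: centre of its underside. Not used.
- mug: Bystander: empty olive ceramic mug, 80 mm wide plus handle at its +y, 90 mm tall; origin centre of underside.
- spout: Bystander: red plastic pour spout standing on its collar, 46 mm wide, 86 mm tall; origin centre of underside.
- scraper: Bystander: stainless bench scraper lying flat, 110 x 93 mm, 16 mm high; origin under its middle.
- batten: Bystander: small rectangular wood batten, 100 x 30 x 20 mm, lying flat; origin centre of underside.
- jar: Bystander: glass jar, 76 mm diameter, 110 mm tall; origin centre of underside.

How it is judged:
By the outcome, as a careful person would: the job done as asked, in the order asked, and still so for the second after the job is handed in, with the robot touching nothing.
It also fails if it takes over 69 s, if anything falls off the work surface, if the arm or the gripper's body presses on something with over 40 N, if the wrist force passes 120 N, or if a joint passes its speed limit or range.

## Working session

There is one attempt and no reset: what is moved stays moved. The work goes in short steps, each a Python script; the robot and the scene stay as the last script left them, time stands still between calls to the robot, and variables do not carry over. Pictures are saved under pics/ and viewed, at most 12 in all, crops included, and the job is handed in when it is done.

```bash
mkdir -p pics; ls
python3 - <<'E'
from rig import r, imaging, planner
import cv2,numpy as np
for n in("scene","top"):
    im=imaging.get_image(n); cv2.imwrite(f"pics/{n}0.png",im[:,:,::-1]); 
    big=cv2.resize(im,(800,600),interpolation=cv2.INTER_CUBIC); cv2.imwrite(f"pics/{n}0b.png",big[:,:,::-1])
    c=imaging.camera_info(n); print(n,np.round(c["camera_matrix"],1).tolist(),np.round(c["T"],4).tolist())
print(r.read_state())
E
```

```text
pics
rig.py
scene [[464.0, 0.0, 253.6], [0.0, 464.0, 187.9], [0.0, 0.0, 1.0]] [[0.6086, 0.6732, -0.4199, 1.017], [0.7934, -0.5106, 0.3313, -0.3991], [0.0087, -0.5348, -0.8449, 1.0887], [0.0, 0.0, 0.0, 1.0]]
top [[426.9, 0.0, 251.0], [0.0, 426.9, 191.9], [0.0, 0.0, 1.0]] [[0.0146, -0.9903, 0.1382, 0.3366], [-0.9999, -0.0149, -0.0016, -0.0007], [0.0036, -0.1382, -0.9904, 1.4959], [0.0, 0.0, 0.0, 1.0]]
{'t': 0.1, 'qpos': array([ 1.22026994e+00,  9.18121172e-02,  1.23177583e+00,  5.41348172e-06,
        1.81978204e+00, -5.67244491e-02]), 'qvel': array([ 0.00063636, -0.00306856, -0.00225567, -0.00063355,  0.00095538,
        0.00132657]), 'tau': array([ 2.15080683e-03, -4.60223866e+01, -4.19214070e+01, -8.86657813e-05,
        1.07756097e-02, -3.65313838e-06]), 'eef_pos': array([0.17368496, 0.57405298, 0.23024098]), 'tcp_rot': array([ 1.46372471e-01,  9.89229149e-01, -8.69777537e-04, -1.82277161e-04]), 'wrist_force': array([-0.44929665,  0.43916723,  0.61388662]), 'ft_torque': array([ 0.02529541,  0.02457902, -0.00316178]), 'grip_force': 0.0, 'finger_gap': 0.08546658589699711}
```

View pics/scene0b.png

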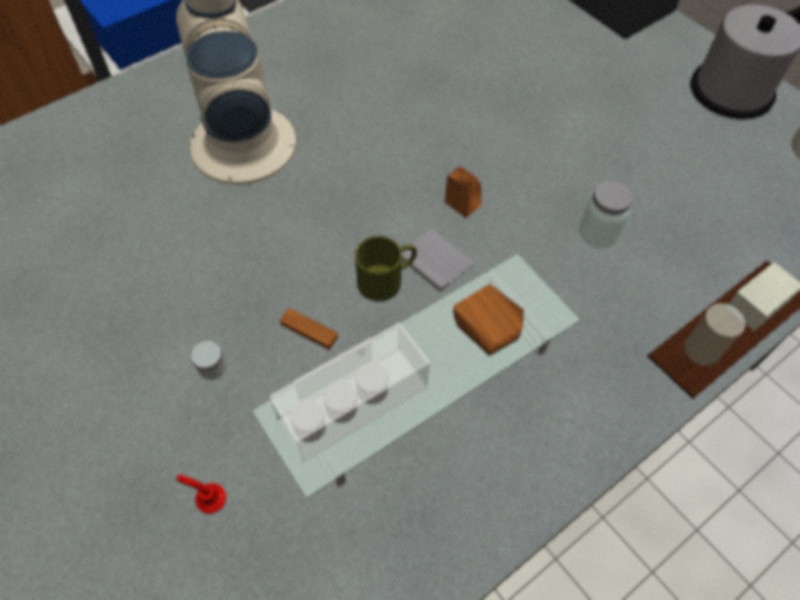

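View pics/top0b.png

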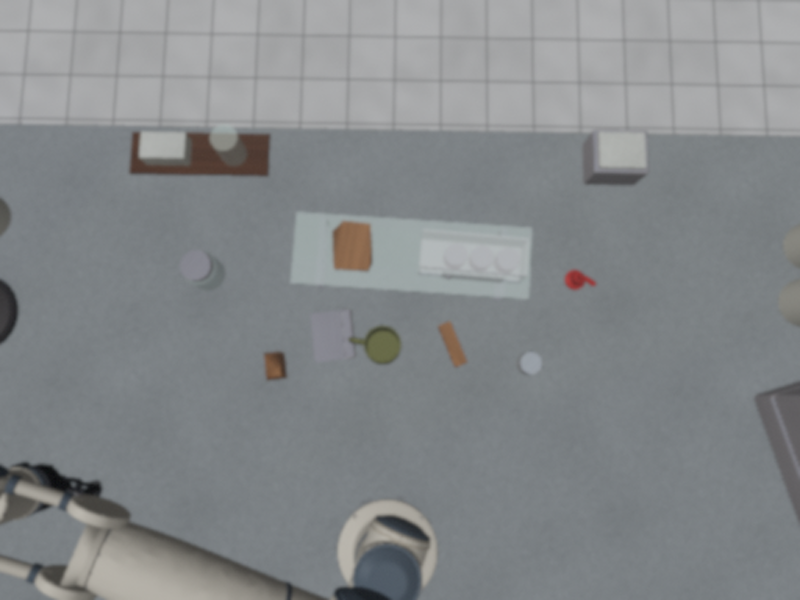

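The scene view shows the wedge at about (463,192), the foot block at (490,320) and the tin at (207,358). In the top view they are at (275,366), (352,246) and (531,363). I'll enlarge these areas.

Run:
```python
import cv2,numpy as np
S,T=cv2.imread("pics/scene0.png"),cv2.imread("pics/top0.png")
def crop(im,u,v,h=22):
    c=im[v-h:v+h,u-h:u+h]; c=cv2.resize(c,(396,297*0+396),interpolation=cv2.INTER_CUBIC)
    for k in range(0,2*h,5):
        x=int((k+.5)*396/(2*h)); cv2.putText(c,str(u-h+k),(x-8,8),0,.3,(255,255,255),1);cv2.putText(c,str(v-h+k),(0,x+3),0,.3,(255,255,255),1); cv2.line(c,(x,10),(x,16),(255,255,255),1); cv2.line(c,(22,x),(28,x),(255,255,255),1)
    return c[:, :]
a=np.hstack([crop(S,296,123),crop(T,176,234)])
b=np.hstack([crop(S,313,205,27),crop(T,225,157)])
cv2.imwrite("pics/c1.png",a);cv2.imwrite("pics/c2.png",b)
```

```text
(no output)
```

View pics/c1.png

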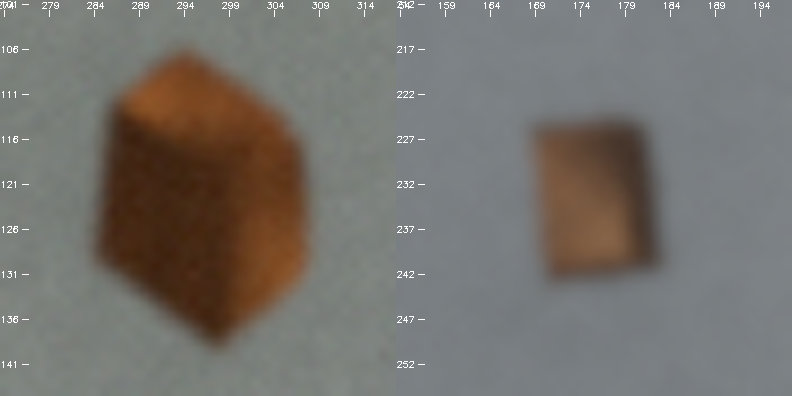

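View pics/c2.png

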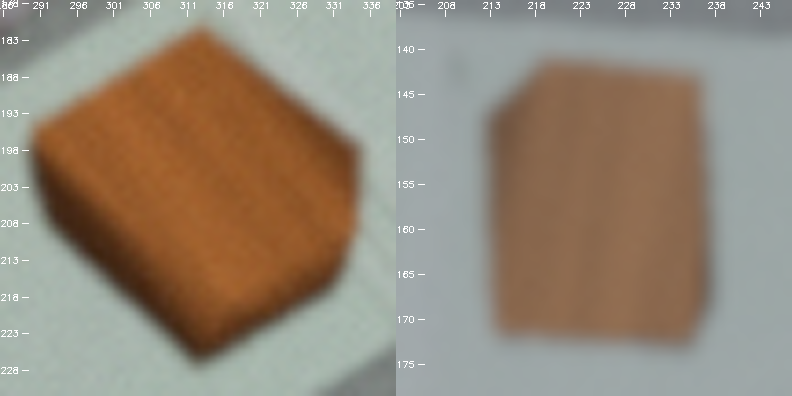

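The wedge's silhouette is clear in both views: scene rows 106–139, top columns 169–183. On the foot block the dark −y side looks thicker at the −x end, which suggests its high end faces the robot. I'll fit models to the silhouettes in both views to check.

```bash
cat > vis.py <<'E'
import cv2,numpy as np
from rig import r, imaging, planner
from scipy.optimize import minimize
C={}
for n in("scene","top"):
    c=imaging.camera_info(n); C[n]=(np.array(c["camera_matrix"]),np.array(c["T"]))
def proj(n,P):
    K,T=C[n]; p=(np.asarray(P)-T[:3,3])@T[:3,:3]@K.T; return p[:,:2]/p[:,2:]
def back(n,u,v,z):
    K,T=C[n]; d=T[:3,:3]@np.linalg.solve(K,[u,v,1.]); return T[:3,3]+d*(z-T[2,3])/d[2]
S=4
def wood(im,u,v,h=32):
    a=im.astype(float)[v-h:v+h,u-h:u+h]; q=(a[...,2]-a[...,0])/(a[...,2]+a[...,0]+20)   # BGR file
    q=cv2.resize(q,None,fx=S,fy=S,interpolation=cv2.INTER_CUBIC); bg=np.median(q[:20]); 
    m=(q-bg>0.5*(np.percentile(q,97)-bg)*.8).astype(np.uint8)
    k,l,s,_=cv2.connectedComponentsWithStats(m); c=l[h*S,h*S]
    return (l==c).astype(np.uint8),(u-h,v-h)
def hullmask(n,P,shape,off):
    p=((proj(n,P)-off+.5)*S-.5); p=cv2.convexHull(p.astype(np.float32))[:,0]
    m=np.zeros(shape,np.uint8); cv2.fillConvexPoly(m,np.round(p*16).astype(np.int32),255,cv2.LINE_AA,4); return m/255.
def cost(verts,obs):
    return sum(np.abs(hullmask(n,verts,m.shape,o)-m).sum() for n,(m,o) in obs.items())/S/S
def fit(model,x0s,obs,step):
    best=[]
    for x0 in x0s:
        f=lambda x:cost(model(x),obs)
        x0=np.array(x0,float)
        for _ in range(3):
            R=minimize(f,x0,method="Nelder-Mead",options=dict(initial_simplex=np.vstack([x0]+[x0+np.eye(len(x0))[i]*step[i] for i in range(len(x0))]),maxiter=500,xatol=1e-5,fatol=.01)); x0=R.x
        best.append((round(R.fun,2),np.round(R.x,4).tolist()))
    return best
def rz(a): c,s=np.cos(a),np.sin(a); return np.array([[c,-s,0],[s,c,0],[0,0,1]])
def wedge_pts(b1,b2):  # wedge frame, bevels b1 at +x, b2 at -x (thin end)
    P=[]
    yt=lambda z:.023-.015*z/.084
    for x in(-.028,.028): P+=[[x,-.023,0],[x,.017,0],[x,yt(.006),.006]]
    for s,b in((1,b1),(-1,b2)):
        for x,z in((s*.028,.084-b),(s*(.028-b),.084)): P+=[[x,-.023,z],[x,yt(z),z]]
    return np.array(P)
def foot_pts(cA,cB):  # cuts at two opposite corners given in world-ish fashion
    P=[]
    for sx in(-1,1):
        for sy in(-1,1):
            c=cA if (sx,sy)==(1,1) else cB if (sx,sy)==(-1,-1) else (0,0)
            for x,y in((sx*(.05-abs(c[0])),sy*.042),(sx*.05,sy*(.042-abs(c[1])))): P+=[[x,y]]
    return np.array(P)
E
cat > f.py <<'E'
from vis import *
I={n:cv2.imread(f"pics/{n}0.png") for n in C}
ow={"scene":wood(I["scene"],296,123),"top":wood(I["top"],176,234)}
of={"scene":wood(I["scene"],313,205),"top":wood(I["top"],225,157)}
print([m.sum()/16 for o in(ow,of) for m,_ in o.values()])
w0=back("top",176,234,.05)
for b in((.007,.012),(.012,.007),(0,0)):
    mod=lambda x:wedge_pts(*b)@rz(x[2]).T+[x[0],x[1],0]
    for q in fit(mod,[[w0[0],w0[1],k*np.pi/2+np.radians(5)] for k in range(4)],ow,(.01,.01,.1)): print("wedge",b,q)
f0=back("top",225,157,.1)
for sgn in(1,-1):
    def mod(x):
        p=foot_pts(x[3:5],x[5:7]); R=rz(x[2])
        top=np.c_[p,.066+.040+sgn*np.tan(np.radians(10))*p[:,0]]; bot=np.c_[p,np.full(len(p),.066)]
        return np.vstack([top,bot])@R.T+[x[0],x[1],0]
    print("foot slope",sgn,fit(mod,[[f0[0],f0[1],0.02,.02,.02,.01,.01]],of,(.01,.01,.1,.01,.01,.01,.01)))
for n,u,v in(("scene",207,358),("top",531,363)):
    u,v=int(u*.64),int(v*.64); g=I[n][v-14:v+14,u-14:u+14]; g=cv2.resize(g,None,fx=4,fy=4,interpolation=cv2.INTER_CUBIC).astype(float).mean(2)
    bg=np.median(g); m=(g>bg+.5*(np.percentile(g,98)-bg)).astype(np.uint8); M=cv2.moments(m,True)
    print("tin",back(n,(M["m10"]/M["m00"]+.5)/4-.5+u-14,(M["m01"]/M["m00"]+.5)/4-.5+v-14,.05).round(4), "area",M["m00"]/16)
for nm,u,v,z in(("mug",383,345,.09),("jar",197,265,.11),("scraper",333,335,.016),("batten",452,344,.02),("spout",575,280,.03),("box",474,255,.15),("shA",297,213,.066),("shB",290,284,.066),("shC",531,227,.066)):
    print(nm,back("top",u*.64,v*.64,z).round(3))
E
python3 f.py
```

```text
[np.float64(530.8125), np.float64(202.8125), np.float64(1258.0), np.float64(693.25)]
wedge (0.007, 0.012) (np.float64(95.5), [0.3892, 0.2564, 0.0542])
wedge (0.007, 0.012) (np.float64(94.95), [0.3894, 0.2566, 0.0157])
wedge (0.007, 0.012) (np.float64(208.59), [0.3906, 0.2476, 3.0322])
wedge (0.007, 0.012) (np.float64(249.04), [0.3937, 0.2515, 4.978])
wedge (0.012, 0.007) (np.float64(95.38), [0.3907, 0.2565, 0.0387])
wedge (0.012, 0.007) (np.float64(95.49), [0.3907, 0.2566, 0.0211])
wedge (0.012, 0.007) (np.float64(208.3), [0.3895, 0.248, 2.9796])
wedge (0.012, 0.007) (np.float64(267.58), [0.3937, 0.2515, 4.979])
wedge (0, 0) (np.float64(114.58), [0.3899, 0.2564, 0.0567])
wedge (0, 0) (np.float64(114.34), [0.3904, 0.2566, -0.0051])
wedge (0, 0) (np.float64(229.63), [0.3912, 0.2466, 2.9976])
wedge (0, 0) (np.float64(286.31), [0.3941, 0.2514, 4.967])
foot slope 1 [(np.float64(289.4), [0.647, 0.0885, 0.0545, 0.0316, 0.0299, 0.024, 0.0087])]
foot slope -1 [(np.float64(266.06), [0.6531, 0.0828, 0.1175, 0.0173, 0.084, 0.0998, 0.0125])]
tin [ 0.4043 -0.3052  0.05  ] area 224.4375
tin [ 0.4065 -0.3046  0.05  ] area 140.875
mug [0.436 0.015 0.09 ]
jar [0.598 0.41  0.11 ]
scraper [0.462 0.127 0.016]
batten [ 0.446 -0.137  0.02 ]
spout [ 0.592 -0.41   0.03 ]
box [ 0.62 -0.17  0.15]
shA [0.726 0.209 0.066]
shB [0.568 0.219 0.066]
shC [ 0.703 -0.306  0.066]
```

```bash
python3 - <<'E'
s=open("vis.py").read()
a=s.index("    a=im.astype"); b=s.index("    k,l,s,_")
s=s[:a]+'''    a=im.astype(float)[v-h:v+h,u-h:u+h]; a=cv2.resize(a,None,fx=S,fy=S,interpolation=cv2.INTER_CUBIC)
    ring=im[v-rr:v+rr,u-rr:u+rr].reshape(-1,3).astype(float)
    w=(ring[:,2]-ring[:,0]); bg=np.median(ring[w<10],0)
    q=np.linalg.norm(a-bg,axis=2); q=np.maximum(q*0,q)
    m=((q>thr)&(a[...,2]-a[...,0]>3)).astype(np.uint8)
'''+s[b:]
s=s.replace("def wood(im,u,v,h=32):","def wood(im,u,v,h=32,rr=22,thr=36):")
open("vis.py","w").write(s)
t=open("f.py").read()
i=t.index("for n,u,v in((\"scene\",207"); t=t[:i]+'''
import sys
for nm,o in(("w",ow),("f",of)):
    for n,(m,off) in o.items():
        u,v=off; c=cv2.resize(I[n][v:v+64,u:u+64],(256,256),interpolation=cv2.INTER_CUBIC)
        k,_=cv2.findContours(m,0,2); cv2.drawContours(c,k,-1,(255,0,0),1)
        p=((proj(n,BEST[nm])-off+.5)*S-.5).astype(np.float32); cv2.polylines(c,[cv2.convexHull(p).astype(np.int32)],True,(0,255,0),1)
        try: out.append(c)
        except NameError: out=[c]
cv2.imwrite(sys.argv[1],np.vstack([np.hstack(out[:2]),np.hstack(out[2:])]))
'''
t=t.replace('print("wedge",b,q)','print("wedge",b,q); B.append((q[0],mod(q[1])))').replace('w0=','B=[];F=[];BEST={}\nw0=')
t=t.replace('f0=','BEST["w"]=min(B,key=lambda z:z[0])[1]\nf0=').replace('    print("foot slope",sgn,','    q=').replace('.01,.01,.01))\n','.01,.01,.01))[0]; print("foot",sgn,q); F.append((q[0],mod(q[1])))\nBEST["f"]=min(F,key=lambda z:z[0])[1]\n') if True else t
t=t.replace('.01,.01,.01)))','.01,.01,.01))[0]; print("foot",sgn,q); F.append((q[0],mod(q[1])))\nBEST["f"]=min(F,key=lambda z:z[0])[1]')
open("f.py","w").write(t)
E
python3 f.py pics/o1.png
```

```text
[np.float64(610.625), np.float64(231.0), np.float64(1441.125), np.float64(769.75)]
wedge (0.007, 0.012) (np.float64(63.57), [0.3895, 0.2551, 0.1341])
wedge (0.007, 0.012) (np.float64(237.06), [0.3869, 0.2505, 1.0337])
wedge (0.007, 0.012) (np.float64(153.83), [0.3919, 0.2453, 3.2549])
wedge (0.007, 0.012) (np.float64(219.62), [0.3944, 0.2473, 4.3347])
wedge (0.012, 0.007) (np.float64(54.0), [0.3895, 0.2552, 0.1468])
wedge (0.012, 0.007) (np.float64(228.63), [0.3871, 0.2509, 1.0495])
wedge (0.012, 0.007) (np.float64(162.22), [0.3916, 0.246, 3.2571])
wedge (0.012, 0.007) (np.float64(229.4), [0.3938, 0.2468, 4.2763])
wedge (0, 0) (np.float64(59.35), [0.39, 0.2549, 0.15])
wedge (0, 0) (np.float64(59.3), [0.39, 0.2549, 0.1545])
wedge (0, 0) (np.float64(162.09), [0.3926, 0.2444, 3.2741])
wedge (0, 0) (np.float64(247.59), [0.3945, 0.2463, 4.2617])
foot 1 (np.float64(136.06), [0.6461, 0.0855, 0.0377, 0.02, 0.0205, 0.0192, 0.0068])
foot -1 (np.float64(210.06), [0.6501, 0.086, 0.0707, 0.0192, 0.027, 0.0267, -0.0038])
```

View pics/o1.png

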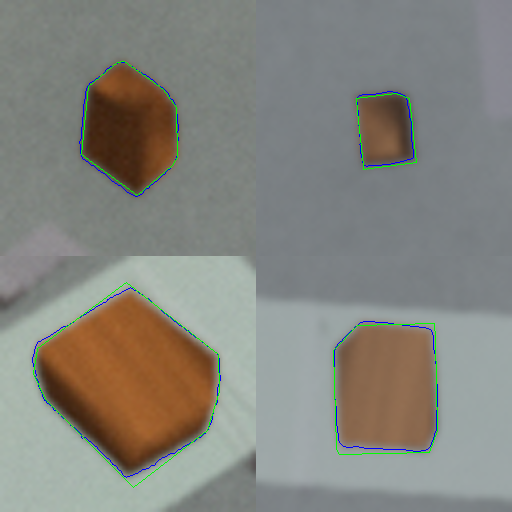

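The wedge fit is clear, with the sole facing world −y and a yaw of about 0.14. The foot block outline (green) overshoots the mask at the −x end, so I'll free its dimensions and refit both slope directions.

```bash
cat > g.py <<'E'
from vis import *
I={n:cv2.imread(f"pics/{n}0.png") for n in C}
of={"scene":wood(I["scene"],313,205),"top":wood(I["top"],225,157)}
out=[]
for sgn in(1,-1):
    def mod(x):
        # free hexagon: 6 plan vertices (world xy); slope along dir x[12], pivot = bbox centre
        p=np.array(x[:12]).reshape(6,2); d=np.array([np.cos(x[12]),np.sin(x[12])]); s=p@d; s0=(s.max()+s.min())/2
        return np.vstack([np.c_[p,.106+sgn*np.tan(np.radians(10))*(s-s0)],np.c_[p,np.full(6,.066)]])
    v=np.array([[.05,-.042],[.05,.022],[.03,.042],[-.05,.042],[-.05,-.035],[-.035,-.042]])@rz(.04)[:2,:2].T+[.648,.085]
    if sgn<0 and 0: pass
    best=fit(mod,[np.r_[v.ravel(),.04]],of,[.006]*12+[.05])[0]
    best=fit(mod,[best[1]],of,[.004]*12+[.05])[0]
    p=np.array(best[1][:12]).reshape(6,2); print(sgn,best[0],"dir",best[1][12]); print(p.round(4).tolist())
    M=mod(best[1]); o=np.array([0,0.])
    for n,(m,off) in of.items():
        u,w=off; c=cv2.resize(I[n][w:w+64,u:u+64],(384,384),interpolation=cv2.INTER_CUBIC)
        q=((proj(n,M)-off+.5)*6-.5)
        for i in range(6):
            j=(i+1)%6
            for a,b in((i,j),(i,i+6),(i+6,j+6)): cv2.line(c,tuple(np.int32(q[a])),tuple(np.int32(q[b])),(0,255,0) if a<6 and b<6 else (255,120,0),1)
        out.append(c[52:340])
cv2.imwrite("pics/o2.png",np.vstack([np.hstack(out[:2]),np.hstack(out[2:])]))
E
python3 g.py
```

```text
1 81.05 dir 0.1112
[[0.6913, 0.0471], [0.6963, 0.1072], [0.6759, 0.1279], [0.5993, 0.1247], [0.594, 0.0503], [0.6176, 0.0418]]
-1 93.75 dir 1.4796
[[0.6908, 0.0471], [0.6966, 0.1076], [0.6714, 0.1353], [0.6008, 0.1235], [0.6007, 0.0452], [0.6251, 0.0423]]
```

View pics/o2.png

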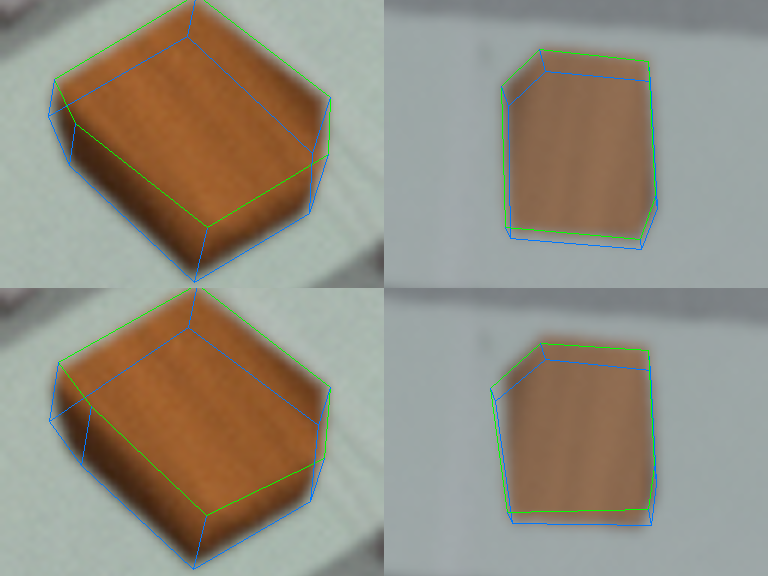

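```bash
cat > h.py <<'E'
from vis import *
from scipy.optimize import least_squares
I={n:cv2.imread(f"pics/{n}0.png").astype(float) for n in C}
W={"scene":(281,171,66),"top":(197,128,56)}; Q=4
def render(n,M,sig):
    u,v,h=W[n]; q=((proj(n,M)-[u,v]+.5)*Q-.5); N=len(M)//2; L=[]
    faces=[list(range(N))]+[[i,(i+1)%N,(i+1)%N+N,i+N] for i in range(N)]
    cam=C[n][1][:3,3]
    for f in faces:
        P=M[f]; nn=np.cross(P[1]-P[0],P[2]-P[1]); nn*= 1 if np.dot(nn,P.mean(0)-M.mean(0))>0 else -1
        if np.dot(nn,cam-P.mean(0))<=0: continue
        m=np.zeros((h*Q,h*Q),np.uint8); cv2.fillPoly(m,[np.round(q[f]*16).astype(np.int32)],255,cv2.LINE_AA,4)
        m=cv2.resize(m/255.,(h,h),interpolation=cv2.INTER_AREA); L.append(cv2.GaussianBlur(m,(0,0),sig))
    return L
def resid(M,sig=1.0):
    t=0
    for n in C:
        u,v,h=W[n]; im=I[n][v:v+h,u:u+h]
        near=cv2.dilate((sum(render(n,M,1))>.05).astype(np.uint8),np.ones((7,7)))>0
        near=BASE[n]
        L=render(n,M,sig); A=np.stack([l[near] for l in L]+[np.ones(near.sum())],1); y=im[near]
        c,*_=np.linalg.lstsq(A,y,rcond=None); t+=((y-A@c)**2).sum()
    return t/1000
BASE={}
v0=np.array([[0.6913,0.0471],[0.6963,0.1072],[0.6759,0.1279],[0.5993,0.1247],[0.594,0.0503],[0.6176,0.0418]])
def mod(x,d0):
    p=np.array(x[:12]).reshape(6,2); a=x[12]+d0; d=np.array([np.cos(a),np.sin(a)]); s=p@d; s0=(s.max()+s.min())/2
    return np.vstack([np.c_[p,.106+np.tan(np.radians(10))*(s-s0)],np.c_[p,np.full(6,.066)]])
for n in C: BASE[n]=cv2.dilate((sum(render(n,mod(np.r_[v0.ravel(),.1],0),1))>.05).astype(np.uint8),np.ones((9,9)))>0
for d0 in(0,np.pi):
    x=np.r_[v0.ravel(),.06]
    for st in(.005,.003,.002,.002):
        R=minimize(lambda x:resid(mod(x,d0)),x,method="Powell" if st==.005 else "Nelder-Mead",options=dict(maxiter=2500,initial_simplex=np.vstack([x]+[x+np.eye(13)[i]*(st if i<12 else .05) for i in range(13)])) if st<.005 else dict(maxiter=6)); x=R.x
    p=x[:12].reshape(6,2); a=x[12]; e=p@rz(a)[:2,:2]
    print(round(d0,2),R.fun.round(2),"dir",a.round(3),"local size",np.ptp(e,0).round(4),"bbox ctr",(rz(a)[:2,:2]@((e.max(0)+e.min(0))/2)).round(4)); print(e.round(4).tolist())
    ed=np.roll(p,-1,0)-p; print("edge headings",np.degrees(np.arctan2(ed[:,1],ed[:,0])).round(1),"len",np.linalg.norm(ed,axis=1).round(4))
E
timeout 400 python3 h.py
```

```text
0 662.86 dir 0.118 local size [0.1052 0.0864] bbox ctr [0.6451 0.0853]
[[0.6909, -0.0347], [0.7033, 0.021], [0.6868, 0.0455], [0.6101, 0.0518], [0.5981, -0.0202], [0.6195, -0.0307]]
edge headings [  84.2  130.9 -177.9  -92.7  -19.4    3.6] len [0.057  0.0295 0.077  0.0729 0.0239 0.0715]
3.14 764.69 dir -0.86 local size [0.1062 0.1104] bbox ctr [0.6457 0.0792]
[[0.4144, 0.5549], [0.3732, 0.5962], [0.3439, 0.5949], [0.3082, 0.5376], [0.3548, 0.4858], [0.3715, 0.4968]]
edge headings [  85.7  133.3 -171.2  -97.3  -16.     4.3] len [0.0583 0.0294 0.0674 0.0697 0.0199 0.0723]
```

```bash
cat > k.py <<'E'
from vis import *
I={n:cv2.imread(f"pics/{n}0.png") for n in C}
of={"scene":wood(I["scene"],313,205),"top":wood(I["top"],225,157)}
def edge(n,A,B):
    """line through contour points near the projected world segment A-B; returns 2 px pts at 20/80%"""
    m,off=of[n]; k=max(cv2.findContours(m,0,1)[0],key=len)[:,0].astype(float); k=(k+.5)/S-.5+off
    a,b=proj(n,[A,B]); d=(b-a)/np.linalg.norm(b-a); L=np.linalg.norm(b-a); t=(k-a)@d; e=(k-a)@[-d[1],d[0]]
    s=(t>.2*L)&(t<.8*L)&(abs(e)<5); c=np.polyfit(t[s],e[s],1)
    return [a+d*t0+np.array([-d[1],d[0]])*np.polyval(c,t0) for t0 in(.25*L,.75*L)]
def xat(n,E,z,y=.085):
    p,q=[back(n,*e,z) for e in E]; f=(y-p[1])/(q[1]-p[1]); return p[0]+f*(q[0]-p[0]), np.degrees(np.arctan2(q[0]-p[0],q[1]-p[1]))*-1
# -x side
A,B=[.599,.125],[.594,.05]
print("-x bottom from top cam",np.round(xat("top",edge("top",A+[.066],B+[.066]),.066),4))
for z in(.097,.106,.115): print("  scene top edge z",z,np.round(xat("scene",edge("scene",A+[.1],B+[.1]),z),4))
A,B=[.691,.047],[.696,.107]
print("+x bottom from scene",np.round(xat("scene",edge("scene",A+[.066],B+[.066]),.066),4))
for z in(.097,.106,.115): print("  top cam top edge z",z,np.round(xat("top",edge("top",A+[.11],B+[.11]),z),4))
# y sides
def yat(n,E,z,x=.645):
    p,q=[back(n,*e,z) for e in E]; f=(x-p[0])/(q[0]-p[0]); return p[1]+f*(q[1]-p[1]), np.degrees(np.arctan((q[1]-p[1])/(q[0]-p[0])))
print("-y bottom scene",np.round(yat("scene",edge("scene",[.618,.042,.066],[.691,.047,.066]),.066),4))
for z in(.066,.106): print("-y top cam",z,np.round(yat("top",edge("top",[.618,.042,.1],[.691,.047,.1]),z),4), "+y top",np.round(yat("top",edge("top",[.676,.128,.1],[.599,.125,.1]),z),4))
print("+y scene z.106",np.round(yat("scene",edge("scene",[.676,.128,.11],[.599,.125,.1]),.106),4))
h=np.array([[0.6913,0.0471],[0.6963,0.1072],[0.6759,0.1279],[0.5993,0.1247],[0.594,0.0503],[0.6176,0.0418]])
for a in(0,.03,.06,.1): e=h@rz(a)[:2,:2]; print(a,np.ptp(e,0).round(4),(rz(a)[:2,:2]@((e.max(0)+e.min(0))/2)).round(4))
E
python3 k.py
```

```text
-x bottom from top cam [  0.6005 178.0355]
  scene top edge z 0.097 [  0.5957 177.8196]
  scene top edge z 0.106 [  0.5997 177.8196]
  scene top edge z 0.115 [  0.6037 177.8196]
+x bottom from scene [ 0.6943 -5.0714]
  top cam top edge z 0.097 [ 0.7023 -6.0496]
  top cam top edge z 0.106 [ 0.7    -6.0496]
  top cam top edge z 0.115 [ 0.6977 -6.0496]
-y bottom scene [0.0435 5.1417]
-y top cam 0.066 [0.0432 3.8387] +y top [0.1307 4.4585]
-y top cam 0.106 [0.0426 3.8387] +y top [0.1277 4.4585]
+y scene z.106 [0.127  7.3974]
0 [0.1023 0.0861] [0.6452 0.0849]
0.03 [0.104  0.0843] [0.645  0.0848]
0.06 [0.1055 0.0838] [0.6447 0.0854]
0.1 [0.1075 0.0864] [0.6444 0.0858]
```

The triangulated top edges come out about 20 mm higher at the +x end than at the −x end, so the foot's high end is world +x, away from the robot. Its centre is about (0.647, 0.085) and its yaw about +4°. Next I'll plan the motions and check reach.

```bash
cat > plan.py <<'E'
import numpy as np
from scipy.spatial.transform import Rotation as Ro
from rig import r, imaging, planner
D=np.radians
A=np.array
def Rcols(x,y,z): return Ro.from_matrix(np.c_[x,y,z])
# wedge poses (rotation of wedge frame, origin)
def standing(x,y,yaw): return Ro.from_euler("z",yaw), A([x,y,0.])
def lying(sx,sy,thin):  # sole centre on counter, thin end heading
    z=A([np.cos(thin),np.sin(thin),0]); y=A([0,0,1.]); R=Rcols(np.cross(y,z),y,z); return R, A([sx,sy,0])-R.apply([0,-.023,.042])
def onfoot(fx,fy,thin,dz=0):
    c,s=np.cos(D(10)),np.sin(D(10)); h=A([np.cos(thin),np.sin(thin),0]); z=c*h+A([0,0,s]); y=-s*h+A([0,0,c])
    R=Rcols(np.cross(y,z),y,z); return R, A([fx,fy,.106+dz])-R.apply([0,-.023,.042])
def tool(pose,g,ang,sign=1,back=.0,ahead=.024):
    """tool pose gripping wedge point g; approach dir in wedge y-z plane, ang from -y toward -z"""
    R,o=pose; d=A([0,-np.cos(ang),-np.sin(ang)]); y=A([sign,0,0.]); x=np.cross(y,d)
    T=R*Rcols(x,y,d); return R.apply(g)+o+R.apply(d)*(ahead-back), T.as_quat()
WS=standing(.3895,.2552,.147)
G1=A([0,.004,.042]); G2=A([0,.004,.042])
FOOT=(.647,.085,D(4))
E
python3 - <<'E'
from plan import *
q0=r.read_state()["qpos"]
def t(n,p):
    q=planner.ik(*p); print(n,p[0].round(3),None if q is None else np.round(q,2))
for sg in(1,-1):
    for a in(45,60,35):
        t(f"stand {a} {sg}",tool(WS,G1,D(a),sg)); t(" pre",tool(WS,G1,D(a),sg,back=.09))
        for pos in((.42,.30,-90+8),(.40,.25,-120),(.42,.30,-60),(.40,.30,180),(.40,.30,0)):
            t(f"  lay {pos}",tool(lying(pos[0],pos[1],D(pos[2])),G1,D(a),sg))
    t("top lay",tool(lying(.42,.3,D(-82)),G2,0,sg)); t("foot",tool(onfoot(*FOOT),G2,0,sg)); t("foot+",tool(onfoot(*FOOT,dz=.1),G2,0,sg))
E
```

```text
stand 45 1 [0.391 0.242 0.025] [ 0.88  0.24  1.62 -0.58  1.82  0.74]
 pre [0.382 0.305 0.089] [ 0.95  0.29  1.44 -0.56  1.97  0.73]
  lay (0.42, 0.3, -82) [0.418 0.317 0.01 ] [ 0.1  -0.1   2.01  0.81  1.36 -0.27]
  lay (0.4, 0.25, -120) [0.408 0.265 0.01 ] [ 0.08 -0.71  2.45  0.75  1.03  0.33]
  lay (0.42, 0.3, -60) [0.412 0.315 0.01 ] [ 0.13  0.12  1.78  0.71  1.59 -0.51]
  lay (0.4, 0.3, 180) [0.417 0.3   0.01 ] None
  lay (0.4, 0.3, 0) [0.383 0.3   0.01 ] [ 0.4   0.49  1.34  0.31  2.04 -1.14]
stand 60 1 [0.391 0.247 0.021] [ 0.79  0.07  1.71 -0.42  1.68  0.66]
 pre [0.384 0.292 0.099] [ 0.85  0.09  1.55 -0.41  1.84  0.66]
  lay (0.42, 0.3, -82) [0.417 0.321 0.015] [-0.01  0.02  2.03  1.04  1.46 -0.49]
  lay (0.4, 0.25, -120) [0.41  0.268 0.015] None
  lay (0.42, 0.3, -60) [0.41  0.318 0.015] [ 0.05  0.27  1.75  0.89  1.71 -0.63]
  lay (0.4, 0.3, 180) [0.421 0.3   0.015] None
  lay (0.4, 0.3, 0) [0.379 0.3   0.015] [ 0.37  0.68  1.2   0.41  2.24 -1.11]
stand 35 1 [0.392 0.24  0.028] [ 0.92  0.36  1.56 -0.67  1.92  0.77]
 pre [0.381 0.313 0.08 ] [ 1.    0.43  1.36 -0.66  2.06  0.75]
[... 1432 characters left out ...]
0.16]
  lay (0.4, 0.3, 0) [0.379 0.3   0.015] [0.37 0.68 1.2  0.41 2.24 2.03]
stand 35 -1 [0.392 0.24  0.028] [ 0.92  0.36  1.56 -0.67  1.92 -2.37]
 pre [0.381 0.313 0.08 ] [ 1.    0.43  1.36 -0.66  2.06 -2.39]
  lay (0.42, 0.3, -82) [0.418 0.314 0.007] None
  lay (0.4, 0.25, -120) [0.407 0.262 0.007] [ 0.19 -0.63  2.34  0.52  1.07 -2.6 ]
  lay (0.42, 0.3, -60) [0.413 0.312 0.007] None
  lay (0.4, 0.3, 180) [0.414 0.3   0.007] [ 0.85 -0.44  2.21 -0.54  1.   -0.51]
  lay (0.4, 0.3, 0) [0.386 0.3   0.007] [0.42 0.36 1.44 0.25 1.9  2.01]
top lay [0.42  0.3   0.003] None
foot [0.646 0.085 0.109] [ 0.08  0.08  1.46 -0.    1.42  1.58]
foot+ [0.646 0.085 0.209] [ 0.08  0.07  1.3  -0.    1.6   1.58]
```

Run:
```python
from plan import *
G1=A([0,.006,.042])
p,q=tool(WS,G1,D(45),1,back=.11); r.goto(p,q)
p,q=tool(WS,G1,D(45)); print(r.line_to(p,rate=.12,until_force=8))
s=r.read_state(); print(s["t"],s["eef_pos"]-p,s["wrist_force"])
r.clamp(40); s=r.read_state(); print(s["t"],s["finger_gap"],s["grip_force"],s["wrist_force"])
r.line_to(p+[0,0,.1],rate=.12); s=r.read_state(); print(s["t"],s["finger_gap"],s["grip_force"],s["wrist_force"])
import cv2
a=imaging.get_image("scene"); a=cv2.resize(a[60:220,210:370],(480,480)); b=imaging.get_image("top"); b=cv2.resize(b[170:270,120:220],(300,300)); c=np.zeros((480,780,3),np.uint8); c[:,:480]=a; c[:300,480:]=b; cv2.imwrite("pics/s1.png",c[:,:,::-1])
```

```text
False
2.4583 [0.00028045 0.00069774 0.00065404] [-0.96658443  0.07322616 -0.48736799]
2.8417 0.05575511764171745 43.33105266094208 [0.08826589 2.87837109 2.78922264]
3.825 0.055504403190473416 42.93768882751465 [-0.94081829  0.02364907 -2.41420948]
```

View pics/s1.png

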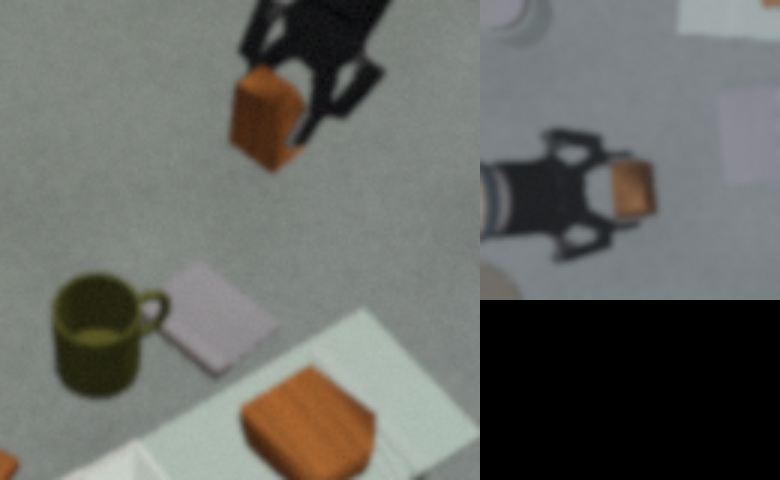

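The wedge is held squarely and lifted: in the crop it is at (268,118), with the fingers on its two end faces and a gap of 55.5 mm. Next I'll lay it on its sole.

Run:
```python
from plan import *
import cv2
G1=A([0,.006,.042]); L=lying(.42,.30,D(-60))
p,q=tool(L,G1,D(45)); r.goto(p+[0,0,.08],q)
r.line_to(p+[0,0,.012],rate=.1)
hit=r.line_to(p-[0,0,.006],rate=.02,until_force=3); s=r.read_state(); print(hit,s["t"],s["eef_pos"]-p,s["wrist_force"],s["ft_torque"])
r.sleep(.2); r.open_gripper(); s=r.read_state(); print(s["t"],s["finger_gap"],s["wrist_force"])
pb,_=tool(L,G1,D(45),back=.13); r.line_to(pb,rate=.15); 
pu,qu=tool(L,G1,0,back=.13); r.goto(pu,qu); r.sleep(.5); print(r.read_state()["t"])
a=imaging.get_image("scene"); b=imaging.get_image("top"); cv2.imwrite("pics/s2s.png",a[:,:,::-1]);cv2.imwrite("pics/s2t.png",b[:,:,::-1])
a=cv2.resize(a[60:220,230:390],(480,480)); b=cv2.resize(b[170:270,110:210],(300,300)); c=np.zeros((480,780,3),np.uint8); c[:,:480]=a; c[:300,480:]=b; cv2.imwrite("pics/s2.png",c[:,:,::-1])
```

```text
True 6.6 [-2.13591223e-05  7.96368921e-06 -9.85016175e-05] [ 0.08601886 -1.30045638  3.37972787] [ 0.0576669  -0.13701213  0.04280499]
7.2083 0.08521689005662754 [-0.02650703 -0.02309679 -0.28140473]
9.4333
```

View pics/s2.png

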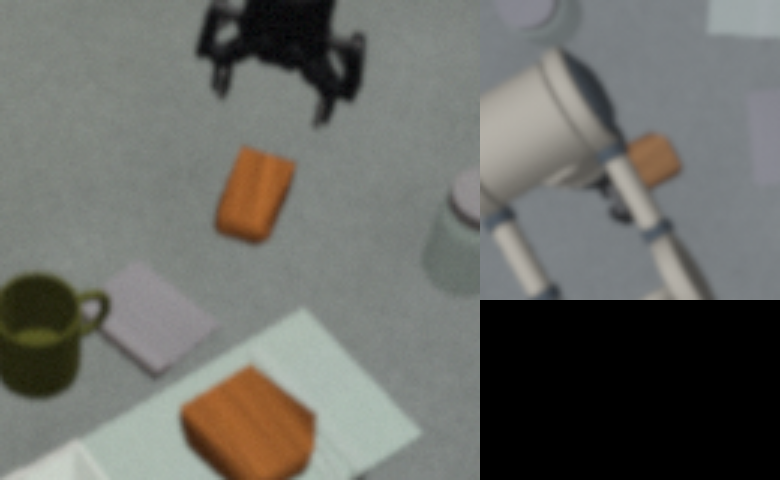

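The wedge lies flat at crop (256,195), thin end to the lower left as planned, and it touched down at exactly the expected height. Its robot-frame pose is now known, so I'll use it to check the scene camera's bias before trusting the foot's centre.

```bash
cat > m.py <<'E'
from vis import *
from plan import lying,FOOT
I=cv2.imread("pics/s2s.png"); R,o=lying(.42,.30,np.radians(-60)); c=proj("scene",[[.42,.30,.02]])[0]; print(c)
ob={"scene":wood(I,int(c[0]),int(c[1]))}
for b in((.007,.012),(.012,.007)):
    P=R.apply(wedge_pts(*b))+o-[.42,.30,0]
    print(b,fit(lambda x:P@rz(x[2]).T+[.42+x[0],.30+x[1],0],[[0,0,0]],ob,(.005,.005,.08)))
E
python3 m.py
```

```text
[314.55234274 125.19712678]
(0.007, 0.012) [(np.float64(23.25), [-0.0007, -0.0019, -0.0302])]
(0.012, 0.007) [(np.float64(16.57), [-0.0002, -0.002, -0.016])]
```

```bash
sed -i 's/^FOOT=.*/FOOT=(.646,.0865,D(4))/' plan.py
python3 - <<'E'
from plan import *
import cv2
G=A([0,.007,.042]); L=lying(.42,.30,D(-60))
p,q=tool(L,G,0,back=.03); r.line_to(p,q,rate=.12)
p,q=tool(L,G,0); print(r.line_to(p,rate=.06,until_force=8))
r.clamp(40); s=r.read_state(); print(s["t"],s["finger_gap"],s["grip_force"],s["wrist_force"])
r.line_to(p+[0,0,.2],rate=.15); s=r.read_state(); print(s["t"],s["finger_gap"],s["wrist_force"])
p,q=tool(onfoot(*FOOT),G,0); r.goto(p+[0,0,.1],q); r.sleep(.2)
r.line_to(p+[0,0,.012],rate=.08); r.sleep(.2); print(r.read_state()["wrist_force"])
hit=r.line_to(p-[0,0,.012],rate=.015,until_force=2.5); s=r.read_state(); print(hit,s["t"],s["eef_pos"]-p,s["wrist_force"],s["ft_torque"])
a=imaging.get_image("scene"); b=imaging.get_image("top")
a=cv2.resize(a[140:260,250:370],(480,480)); b=cv2.resize(b[110:200,180:270],(300,300)); c=np.zeros((480,780,3),np.uint8); c[:,:480]=a; c[:300,480:]=b; cv2.imwrite("pics/s3.png",c[:,:,::-1])
E
```

```text
False
11.5417 0.055150141706120336 44.444376826286316 [ 2.17394919e-01 -2.09237695e-03  2.65707206e+00]
13.025 0.05513396960691736 [ 0.35032309 -0.71557594 -1.70791427]
[ 0.09806831  0.38655334 -1.7563381 ]
True 16.95 [3.04519490e-06 2.92272928e-05 1.11805952e-03] [-1.07343263 -0.19263441  3.95389436] [-0.14725545  0.06250955 -0.04118204]
```

View pics/s3.png

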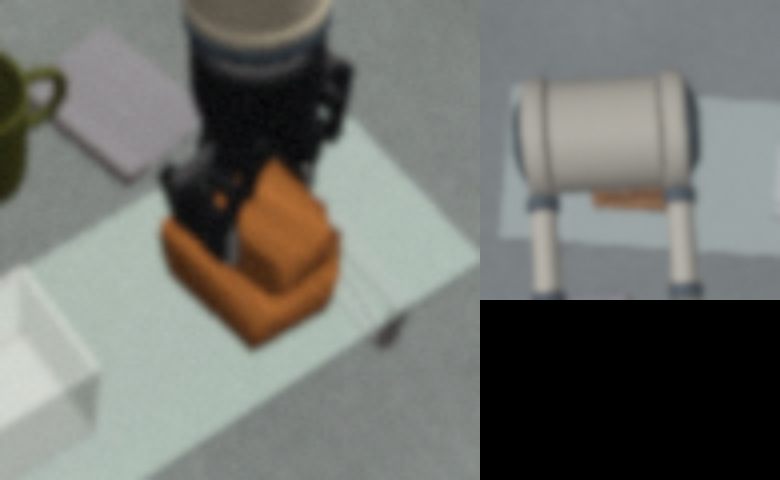

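The wedge touched down within 1.1 mm of the predicted height. A foot facing the wrong way would have touched about 15 mm early, so the slope direction is confirmed. Next I'll release, clear the arm and check.

```bash
cat > n.py <<'E'
from vis import *
from plan import onfoot,FOOT
import sys
tag=sys.argv[1]
I={n:cv2.imread(f"pics/{tag}{n}.png") for n in C}
R,o=onfoot(*FOOT,dz=.0005); ctr=np.array([FOOT[0],FOOT[1],0]); out=[]
for n in C:
    u,v=proj(n,[[FOOT[0],FOOT[1],.12]])[0].astype(int); h=24
    c=cv2.resize(I[n][v-h:v+h,u-h:u+h],(384,384),interpolation=cv2.INTER_CUBIC)
    q=lambda P:np.int32(((proj(n,P)-[u-h,v-h]+.5)*8-.5))
    W=R.apply(np.array([[sx*.028,y,z] for y,z in((-.023,0),(-.023,.084),(.008,.084),(.017,.006*0+.003)) for sx in(-1,1)]))+o
    for k in((0,2),(1,3),(2,3),(0,1)): cv2.line(c,tuple(q(W)[k[0]]),tuple(q(W)[k[1]]),(255,255,0),1)
    for k in((4,6),(5,7),(4,5),(6,7)): cv2.line(c,tuple(q(W)[k[0]]),tuple(q(W)[k[1]]),(0,255,0),1)
    F=np.array([[0.6913,0.0471],[0.6963,0.1072],[0.6759,0.1279],[0.5993,0.1247],[0.594,0.0503],[0.6176,0.0418]]); 
    cv2.polylines(c,[q(np.c_[F,np.full(6,.066)])],True,(255,0,255),1)
    out.append(c)
cv2.imwrite(f"pics/{tag}.png",np.hstack(out))
E
python3 - <<'E'
from plan import *
import cv2
G=A([0,.007,.042])
r.open_gripper(); s=r.read_state(); print(s["t"],s["wrist_force"])
p,q=tool(onfoot(*FOOT),G,0,back=.1); r.line_to(p,rate=.12)
# over to tin
TIN=A([.4045,-.304]); qd=Ro.from_matrix(np.c_[[1,0,0],[0,-1,0],[0,0,-1]])
best=min((k for k in range(-90,91,15) if planner.ik([*TIN,.02],(Ro.from_euler("z",D(k))*qd).as_quat()) is not None),key=lambda k:abs(planner.ik([*TIN,.02],(Ro.from_euler("z",D(k))*qd).as_quat())[5]-r.read_state()["qpos"][5]))
print(best); q=(Ro.from_euler("z",D(best))*qd).as_quat()
r.line_to(p+[0,0,.06],rate=.15)
r.goto([*TIN,.17],q); s=r.read_state(); print(s["t"],s["qpos"])
for n in("scene","top"): cv2.imwrite(f"pics/s4{n}.png",imaging.get_image(n)[:,:,::-1])
E
python3 n.py s4
```

```text
17.4583 [-0.23032888  0.36648691 -0.09492236]
90
20.675 [-7.10442040e-01 -1.66610594e-01  1.58974569e+00  3.57202928e-04
  1.71783660e+00 -7.12135097e-01]
```

View pics/s4.png

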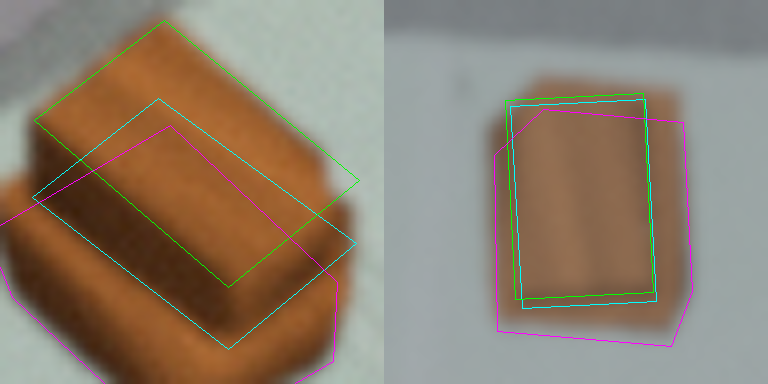

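Run:
```python
from vis import *
a=cv2.imread("pics/top0.png");b=cv2.imread("pics/s4top.png")
ma,o=wood(a,225,157); mb,_=wood(b,225,157)
for m in(ma,mb):
    M=cv2.moments(m,True); ys,xs=np.where(m); print(M["m00"]/16,M["m10"]/M["m00"]/4+o[0],M["m01"]/M["m00"]/4+o[1],np.percentile(xs,[1,99])/4+o[0],np.percentile(ys,[1,99])/4+o[1])
g=b.astype(float).sum(2)/3; f=a.astype(float).sum(2)/3
print("cols 210-240, rows150-162"); print(np.c_[np.arange(210,241),g[150:163,210:241].mean(0),f[150:163,210:241].mean(0)].round(0).astype(int).tolist())
print("rows 138-178 cols 220-230"); print(np.c_[np.arange(138,179),g[138:179,219:231].mean(1),f[138:179,219:231].mean(1)].round(0).astype(int).tolist())
```

```text
769.75 225.4876380318285 157.76008850276065 [213.   237.75] [142.25 173.  ]
770.75 225.48499837820304 157.76850875770353 [213.   237.75] [142.25 173.  ]
cols 210-240, rows150-162
[[210, 161, 162], [211, 156, 158], [212, 142, 143], [213, 118, 120], [214, 100, 101], [215, 95, 97], [216, 98, 100], [217, 103, 103], [218, 107, 105], [219, 109, 106], [220, 111, 106], [221, 113, 106], [222, 112, 107], [223, 109, 108], [224, 106, 107], [225, 105, 107], [226, 105, 107], [227, 107, 109], [228, 107, 110], [229, 107, 111], [230, 105, 111], [231, 101, 111], [232, 97, 110], [233, 97, 108], [234, 101, 107], [235, 104, 106], [236, 107, 109], [237, 121, 122], [238, 142, 144], [239, 157, 158], [240, 161, 162]]
rows 138-178 cols 220-230
[[138, 151, 152], [139, 158, 159], [140, 156, 157], [141, 144, 145], [142, 126, 126], [143, 111, 112], [144, 107, 107], [145, 106, 106], [146, 106, 106], [147, 107, 106], [148, 107, 107], [149, 107, 107], [150, 108, 107], [151, 108, 107], [152, 108, 107], [153, 108, 107], [154, 108, 108], [155, 108, 108], [156, 109, 108], [157, 108, 108], [158, 108, 108], [159, 108, 108], [160, 108, 108], [161, 108, 108], [162, 108, 109], [163, 108, 109], [164, 108, 109], [165, 108, 109], [166, 106, 109], [167, 101, 109], [168, 94, 109], [169, 94, 109], [170, 101, 109], [171, 109, 112], [172, 124, 125], [173, 144, 145], [174, 158, 159], [175, 162, 163], [176, 163, 164], [177, 163, 164], [178, 163, 164]]
```

The foot block hasn't moved: its silhouette centroid is the same to 0.01 px. The wedge sits on it within a few millimetres of the plan. Next is the tin.

Run:
```python
from plan import *
import cv2
TIN=A([.4045,-.304]); q=A(r.read_state()["tcp_rot"])
r.line_to([*TIN,.05],rate=.15); print(r.line_to([*TIN,.005],rate=.08,until_force=6))
r.clamp(30); s=r.read_state(); print(s["t"],s["finger_gap"],s["grip_force"],s["wrist_force"])
r.line_to([*TIN,.29],rate=.2); s=r.read_state(); print(s["t"],s["finger_gap"],s["wrist_force"])
R,o=onfoot(*FOOT); T=R.apply([0,.0156,.042])+o; T[0]+=.001; print("top",T)
z=T[2]+.005
r.goto([T[0],T[1],z+.1],q); r.sleep(.2); r.line_to([T[0],T[1],z+.012],rate=.1); r.sleep(.3); print(r.read_state()["wrist_force"],r.read_state()["qpos"])
hit=r.line_to([T[0],T[1],z-.008],rate=.012,until_force=1.8); s=r.read_state(); print(hit,s["t"],s["eef_pos"]-[T[0],T[1],z],s["wrist_force"],s["ft_torque"])
```

```text
False
22.875 0.04721586000969367 31.09336495399475 [ 0.50642862 -0.4539804   2.95479735]
24.45 0.04766702469344374 [ 0.05330059 -0.06128766 -1.72980372]
top [0.64031351 0.08603243 0.14401358]
[-0.59395221 -0.12544717  0.19685466] [ 8.10137075e-02  2.11992220e-01  1.22091728e+00 -2.49961282e-04
  1.70732801e+00  7.91209460e-02]
True 28.6333 [-2.44083327e-05  4.57372892e-05  9.74358800e-04] [0.40893257 0.19635807 4.5435359 ] [-0.0309683  -0.0235972  -0.03340812]
```

The tin touched down 1.0 mm above the nominal height, matching the wedge's own offset. Now I'll release, back straight up and check.

```bash
python3 - <<'E'
from plan import *
import cv2
s=r.read_state(); p=A(s["eef_pos"]); print(s["finger_gap"])
r.open_gripper(); r.line_to(p+[0,0,.13],rate=.1); 
r.goto([.40,-.25,.3],s["tcp_rot"]); r.sleep(.8); print(r.read_state()["t"])
I={n:imaging.get_image(n)[:,:,::-1].copy() for n in("scene","top")}
for n in I: cv2.imwrite(f"pics/s5{n}.png",I[n])
E
python3 - <<'E'
import sys; sys.path.insert(0,".")
from vis import *
from plan import onfoot,FOOT
I={n:cv2.imread(f"pics/s5{n}.png") for n in C}; out=[]
for n in C:
    u,v=proj(n,[[FOOT[0],FOOT[1],.13]])[0].astype(int); h=28
    out.append(cv2.resize(I[n][v-h:v+h,u-h:u+h],(400,400),interpolation=cv2.INTER_CUBIC))
cv2.imwrite("pics/s5.png",np.hstack(out))
ma,o=wood(cv2.imread("pics/top0.png"),225,157); ys,xs=np.where(ma); print(np.percentile(xs,[1,99])/4+o[0],np.percentile(ys,[1,99])/4+o[1])
k=(wood(I["top"],225,157+10)[0]); ys,xs=np.where(k); print("now x",np.percentile(xs,[1,99])/4+193)
E
```

```text
0.04769105763970318
32.8917
[213.   237.75] [142.25 173.  ]
now x [212.75 237.75]
```

View pics/s5.png

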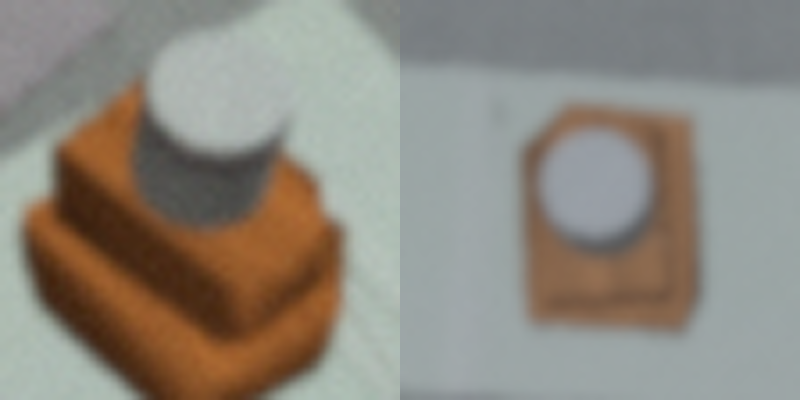

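The tin stands upright in the middle of the level wedge top: its lid is centred at (596,185) in the top crop, which matches the wedge's centre once parallax is allowed for. The foot block is unshifted and the arm is clear, so I'll hand in.

```bash
python3 -c "
from rig import r, imaging, planner
print(r.job_done())"
```

```text
the job is handed in; nothing more can be done
None
```

The job is handed in at about 33 s: the wedge was laid and released, then set on the foot block with its top level by fit and contact height, and the tin was stood in the middle; camera checks showed the foot block unmoved, but no verdict came back.

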